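# Fetch a twist-locked sample dish into the sample bay

## Task

Slide the yellow shutter on the stand aside and press the red release button under it right down. Then free the top dish of the nested stack by turning it counter-clockwise (seen from above) while lifting, and stand it on the green mat and let go. Finally take it again by its black handle, lift it into the low blue bay, and leave it standing there fully home with the handle pointing out of the open side, without disturbing the jars, pot and bottle round about.

Things in the scene. Friction and masses are not known exactly. Their poses are not given: they have to be found in the camera images.
- stand: Fixed grey twist-lock stand. Origin on the desk under the dish stack's axis, z up. Round foot, radius 50 mm. Two lower dishes are fixed in it, handles 22 degrees counter-clockwise from the stand's +x. Latch tower at its -x side: 56 x 40 mm, centred 80 mm from the stack axis. While the button is up, a brass pawl stops any turn of the top dish after some 7 degrees.
- stack_axis (a point): On the stack axis, 68 mm up: underside of the seated top dish. Two steel slots (radius 31 to 46 mm, tops 105 mm high) hold its pins. They rise counter-clockwise, 9 mm in 45 degrees: a straight pull or level turn jams. The seated handle points 25 degrees clockwise of the stand's +x; pins are free after 35 degrees; at 45 the handle is over the lower handles: lift straight up.
- shutter (a joint): Yellow shutter plate over the button; 0 = covering, grows to 0.038 m as it slides toward the stand's -y. Needs about 2 N and stays where it is left.
- shutter_tab (a point): Middle of the top edge of the shutter's upright yellow tab, which stands 14.5 mm above the plate (plate top 107 mm above the desk). Tab: 24 mm along the stand's x, 8 mm thick along the slide. It sits 14 mm to the stand's -y of the plate's middle, leaving 29 mm of plate behind it for shut fingertips to push from. Guide rails 48 mm apart, 108 mm high, flank the plate.
- release_button (a joint): Red button, 20 mm across; 0 = up, grows to 0.010 m as it is pressed down. About 5 N; it stays down. Pressed past 8 mm the pawl is clear of the pins.
- button_top (a point): Centre of the red button's top face, 100 mm above the desk when up; the tower's face round it is 84 mm high. It lies on the tower's centre, under the shut plate's middle.
- dish: The loose top dish: aluminium, 60 mm across, 46 mm high, 120 g; origin at the centre of its underside. Foot 47 mm across, 14 mm high, nested in the dish below; body 58 to 60 mm across above it. Black handle along its -x. Two 7 mm thick pins reach out along +x and -x to 39 mm from the axis, 19 mm up. Grip across the body, square to the handle, fingertips 17 mm or more above its underside.
- dish_handle (a point): Middle of the grip of the dish's black handle: a straight bar 12 mm wide (dish y), 14 mm tall (36 to 50 mm above the dish's underside) and 60 mm long (28 to 88 mm from the dish's axis). This point is 66 mm from the axis, 43 mm above the underside.
- mat: Fixed green mat with a black edge, 110 x 110 x 2 mm; origin at the centre of its underside on the desk.
- bay: Fixed low blue bay, open only at its -x side. Origin on the desk under the axis of a dish that is fully home (dish x along the bay's x, handle out along the bay's -x). Floor 8 mm high from x = -37 mm to the back wall at x = +40 mm, which stops the dish's rear pin; side walls 76 mm apart; roof underside 70 mm, top 75 mm high, from x = -39 mm back. Lift the dish onto the floor from the front.
- bead_jar: Bystander: small clear jar of beads, black cap, 46 mm across, 74 mm high; origin under its centre.
- grease_pot: Bystander: low grey tin with a screw lid, 57 mm across, 32 mm high; origin under its centre.
- jar_studs: Bystander: clear jar of studs with a grey cap, 59 mm across, 70 mm high; origin under its centre.
- oil_dropper: Bystander: brown oil bottle with a red needle cap, 30 mm across, 104 mm high; origin under its centre.

How it is judged:
On the way, in this order (a step that is already met when the one before it is completed fails the run):
1. the shutter is slid aside, at least 30 mm (value of joint shutter above 0.03 m), for 0.1 s.
2. the release button is pressed down, past 8 mm (value of joint release_button above 0.008 m), for 0.1 s.
3. the top dish is held and lifted clear of the stack by 30 mm (z of dish in the frame of stand above 0.098 m and contact force between the fingers and dish above 1 N), for 0.1 s.
4. the dish stands upright on the mat, its axis within 45 mm of the mat's centre, let go (horizontal distance between dish and mat below 0.045 m and height (world z) of dish below 0.006 m and angle between dish's own z axis and vertical below 0.1 rad and linear speed of dish below 0.02 m/s and contact force between the fingers and dish below 0.1 N), for 0.2 s.
5. the dish is held by its handle (grasp point within 40 mm of the handle's middle) and lifted at least 6 mm (distance between the grasp point and dish_handle below 0.04 m and height (world z) of dish above 0.008 m and contact force between the fingers and dish above 1 N), for 0.1 s.
At the end, for the whole second after the job is handed in: The dish stands released and at rest on the bay's floor, upright (within 0.08 rad), its axis within 8 mm of the home place along the bay and 12 mm across it, its handle pointing out of the open side within 0.25 rad (x of dish in the frame of bay between -0.008 and 0.008 m and y of dish in the frame of bay between -0.012 and 0.012 m and z of dish in the frame of bay between 0.005 and 0.012 m and angle between dish's own z axis and vertical below 0.08 rad and angle between the x axis of dish and the x axis of bay, either way round below 0.25 rad and x of dish_handle in the frame of bay below -0.05 m and linear speed of dish below 0.01 m/s and contact force between the fingers and dish below 0.1 N); the robot touches nothing.
It fails at once if a bystander jar, pot or bottle is moved more than 25 mm (distance of any of bead_jar, grease_pot, jar_studs, oil_dropper from where it was at the start of the episode above 0.025 m).
It also fails if it takes over 72 s, if anything falls off the work surface, if the arm or the gripper's body presses on something with over 40 N, if the wrist force passes 120 N, or if a joint passes its speed limit or range.

## Robot

A 6-joint arm with a two-finger parallel gripper is mounted at the origin on a cart in front of the work surface, level with it; the furniture and walls round the work are solid. World frame = base frame: x ahead of the robot, y to its left, z up, the work surface at z = 0. Lengths are in m, angles in rad, forces in N, time in s.
With the tool pointing down it reaches from about 0.375 to 0.925 m from the base axis. Payload 5.7 kg.
Tool frame: the origin (TCP) lies on the centre line of the jaws, within the pads' length; the fingertips stand 8 mm ahead of it and the grasp point (between the pads) lies 11 mm behind it; z points along the fingers, y is the direction in which the jaws open and shut (so a half turn about z gives the same grasp; the last joint's range is limited). The gripper opens to 85 mm and grips with 20 to 120 N. Pads are 22 mm wide; open, the fingers measure 114 mm over their backs; the gripper's body (76 mm by 85 mm) begins 54 mm behind the grasp point. The pads swing forward as they close: fully open they stand 13 mm farther back than shut.
Start: joints at [1.053, 0.359, 1.51, -0, 1.272, -0.115], TCP at [0.235, 0.552, 0.239] pointing down, gripper open.
Joint ranges: [-2.97, 2.97], [-1.01, 2.36], [0.21, 2.38], [-0.96, 4.11], [0.2, 2.71], [-2.98, 2.98]. Speed limits (rad/s): [2.39, 2.39, 3.14, 3.14, 3.14, 3.14].

## Interface

Orientations are given as [roll, pitch, yaw] about the fixed x, y, z axes, in that order (R = Rz(yaw) Ry(pitch) Rx(roll)).
In Python, from station import bot gives the robot as it stands. The module is installed in compiled form; this text tells all that it offers.
- The arm moves only by the tool carry_out, never from a script. Its argument "plan" is a list of rows, each a list of 3 entries, a list of its own where there are three numbers: the turn, a rotation vector about the tool's x, y, z in rad, then the shift along the tool's x, y, z in mm, then the finger opening in mm, from 0 to 85.4. A call has 1 to 12 rows; each row shifts and turns the commanded pose from where the row before left it, along the tool's axes as they then stand; what a row does not reach is not made up. A row lasts 1/10 s, in which the tool goes at most 50 mm and 8.59 degrees, less where a joint would pass 70% of its speed; a pose out of reach is approached as far as the arm can. A call with a gripper value outside its range is refused whole. The fingers move at their own pace and stop on an object; "newtons" is the grip in N (left out, the last holds). Time passes only in rows, so rows that do not move let the fingers close. It gives the time, the measured TCP pose, the force and the opening at its end, in the units of the state.
- bot.state(): the state, without advancing time (a new reading comes with each control period).
- bot.snapshot(name): name is "scene" or "top" or "wrist"; returns the picture (420x560x3 uint8, red, green, blue); there is no depth.
- bot.calibration(name): a dict with "fovy" (degrees; the focal length in pixels is half the picture's height over the tangent of half this angle, whatever the lens; pixels are square), "cx", "cy" (the principal point, pixels), "R" (3x3) and "t" (3): a world point X has camera coordinates R X + t; the wrist camera has in their place "mount" (4x4, takes a point from camera to tool coordinates, whose origin is the TCP and whose axes are the flange's). Camera axes: x right, y down, z forward; pixel columns grow to the right and rows downward; lengths in m; the calibration is good to about 2 mm. The wrist camera is an equidistant fisheye: a pixel r from the principal point sees the ray r / f radians off the axis. A picture is of the moment at which its call begins: read the wrist's pose just before it. calibration takes no time and is no camera call.
- bot.finish_job(): hands the job in, once; it reports no verdict.
Trained networks look in the newest picture that a camera, given by its name, has taken for a name from the list of things; names that differ only in an ending like _2 or _b are one class to them, and where a whole thing is asked for, a point or a joint stands for the part that bears it (a point fixed in the world has none). Each returns a list of dicts, best first, with "conf" (0 to 1); they miss things now and then, are a little off and sometimes report something else, mostly with a low value. They report only what shows in the picture. A call takes as long as a camera call.
- bot.cut_out(camera, name): "pixels" (420x560 bool, what is visible of it).
- bot.tip_of(camera, name): "location" ([x, y, z] in m, in world coordinates, good to about 4 mm: a listed point, or the origin of a listed thing).
The state is a dict: "time_s": time; "joint_positions": joint angles; "dq": joint speeds; "tau": joint torques, N m; "ee_pos": TCP position; "tcp_rot": TCP orientation; "wrist_force": force on the tool from outside, world axes, zero at the start; "ft_torque": the same for the moment, N m; "grip_width": finger opening in m.
Only numpy, scipy, OpenCV 4.12 (cv2) and the standard library are available. Lean on these libraries where they do the work, as an engineer would, in place of code of your own. Each camera call takes 0.05 s, during which the arm holds its last target.

## Working session

There is one attempt and no reset: what is moved stays moved. The work goes in short steps, Python scripts to look and compute and a tool call to move; the robot and the scene stay as the last step left them, time stands still between calls to the robot, and variables do not carry over. Pictures are saved under pics/ and viewed, and the job is handed in when it is done.

Besides the shell and the picture viewer there is one more tool, called after "Request:" by a JSON object that holds its "name" and its "arguments". carry_out: Moves the arm, as the interface text tells. Its arguments: {"type":"object","properties":{"plan":{"type":"array","items":{"type":"array"}},"newtons":{"type":"number"}},"required":["plan"]}

```bash
mkdir -p pics; python3 - <<'E'
from station import bot
import cv2
print(bot.state())
for n in ("scene","top","wrist"):
    im=bot.snapshot(n); cv2.imwrite(f"pics/{n}0.png",im[:,:,::-1]); print(n,bot.calibration(n))
for c in ("scene","top"):
  for n in ("stand","stack_axis","shutter_tab","button_top","dish","dish_handle","mat","bay","bead_jar","grease_pot","jar_studs","oil_dropper"):
    print(c,n,[(round(d['conf'],2),[round(float(v),4) for v in d['location']]) for d in bot.tip_of(c,n)][:2])
E
```

```text
{'time_s': 0.0, 'joint_positions': array([ 1.05288053e+00,  3.59511636e-01,  1.51147855e+00,  8.52433424e-06,
        1.27247988e+00, -1.15105815e-01]), 'dq': array([-2.09220136e-03, -4.78740074e-04, -9.83939894e-05,  5.54606942e-04,
       -2.10465702e-03, -1.55158450e-03]), 'tau': array([-6.45489708e-04, -5.27627492e+01, -2.78615731e+01, -2.70589826e-04,
        1.35693286e-02, -3.48564527e-05]), 'ee_pos': array([0.23486946, 0.55137615, 0.23843207]), 'tcp_rot': array([-3.13972860e+00, -2.23713017e-04,  2.73877995e+00]), 'wrist_force': array([0.32246516, 0.22346978, 0.56605229]), 'ft_torque': array([ 0.01082309,  0.02073933, -0.01763097]), 'grip_width': 0.08519037622805603}
scene {'fovy': 44.06641890090273, 'cx': 275.10939116225336, 'cy': 209.69294836130692, 'R': array([[ 0.79280631, -0.60923445, -0.01707425],
       [-0.39716724, -0.49518472, -0.77269028],
       [ 0.46229464,  0.61937507, -0.63455354]]), 't': array([-0.43505854,  0.295553  ,  1.47335373])}
top {'fovy': 50.93452957604622, 'cx': 280.91073577607386, 'cy': 217.46817390316295, 'R': array([[ 0.01431834, -0.99974713,  0.
[... 1124 characters left out ...]
.6036, -0.4589, 0.0051])]
scene oil_dropper [(0.7, [0.4595, 0.4059, -0.0024])]
top stand [(0.82, [0.5944, -0.2915, 0.0011]), (0.73, [0.473, -0.4279, -0.0005])]
top stack_axis [(0.63, [0.5906, -0.2903, 0.0659])]
top shutter_tab [(0.65, [0.5188, -0.3198, 0.1207])]
top button_top []
top dish [(0.69, [0.5938, -0.2946, 0.0698])]
top dish_handle [(0.95, [0.6555, -0.3123, 0.1162])]
top mat [(0.92, [0.407, -0.2416, 0.0026])]
top bay [(0.65, [0.434, 0.1056, -0.0024])]
top bead_jar [(0.62, [0.4764, -0.4273, 0.0028])]
top grease_pot [(0.79, [0.4072, 0.2708, 0.0047])]
top jar_studs [(0.71, [0.6018, -0.4576, -0.0003])]
top oil_dropper [(0.53, [0.4551, 0.4041, -0.0001]), (0.37, [0.5955, -0.2897, 0.0656])]
```

View pics/scene0.png

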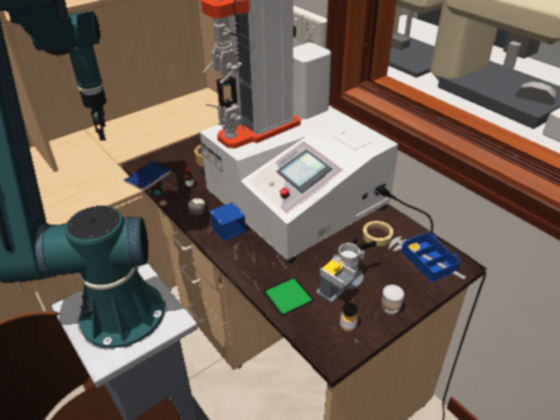

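View pics/top0.png

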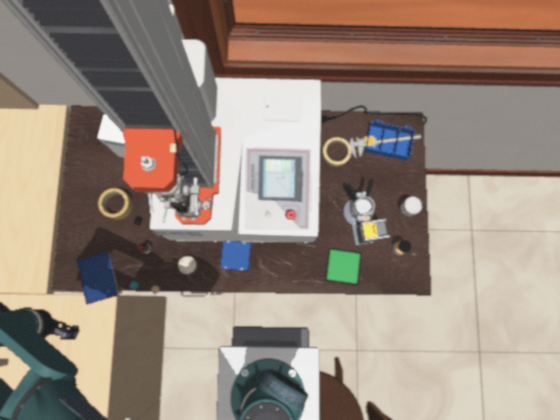

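```bash
cat > h.py <<'E'
from station import bot
import cv2,numpy as np
from scipy.spatial.transform import Rotation as Ro
def proj(c,X):
    k=bot.calibration(c); X=np.atleast_2d(X)
    f=210/np.tan(np.radians(k['fovy'])/2)
    p=X@np.array(k['R']).T+k['t']
    return np.c_[k['cx']+f*p[:,0]/p[:,2],k['cy']+f*p[:,1]/p[:,2]]
def pose():
    s=bot.state(); return np.array(s['ee_pos']),Ro.from_euler('xyz',s['tcp_rot'])
def to(pos,yaw,pitch=0,roll=np.pi):
    """shift in tool axes mm, turn rotvec deg/rad from current measured pose"""
    p,R=pose(); T=Ro.from_euler('xyz',[roll,pitch,yaw])
    print('rotvec',(R.inv()*T).as_rotvec().round(4),'shift in current tool axes mm',(R.inv().apply(np.array(pos)-p)*1000).round(1),'world d mm',((np.array(pos)-p)*1000).round(1))
E
cp pics/top0.png x.png; python3 - <<'E'
import cv2
im=cv2.imread('pics/top0.png')
cv2.imwrite('pics/topzA.png',cv2.resize(im[230:390,300:500],None,fx=4,fy=3.7,interpolation=cv2.INTER_CUBIC))
cv2.imwrite('pics/topzB.png',cv2.resize(im[250:410,120:320],None,fx=4,fy=3.7,interpolation=cv2.INTER_CUBIC))
im=cv2.imread('pics/scene0.png')
cv2.imwrite('pics/scz.png',im)
E
python3 - <<'E'
import cv2
im=cv2.imread('pics/top0.png')
cv2.imwrite('pics/topzA.png',cv2.resize(im[180:290,310:450],None,fx=5.5,fy=5.4,interpolation=cv2.INTER_CUBIC))
cv2.imwrite('pics/topzB.png',cv2.resize(im[210:300,170:290],None,fx=6,fy=6,interpolation=cv2.INTER_CUBIC))
im=cv2.imread('pics/scene0.png')
cv2.imwrite('pics/scz.png',cv2.resize(im[180:340,180:440],None,fx=3,fy=3,interpolation=cv2.INTER_CUBIC))
E
```

```text
(no output)
```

View pics/topzA.png

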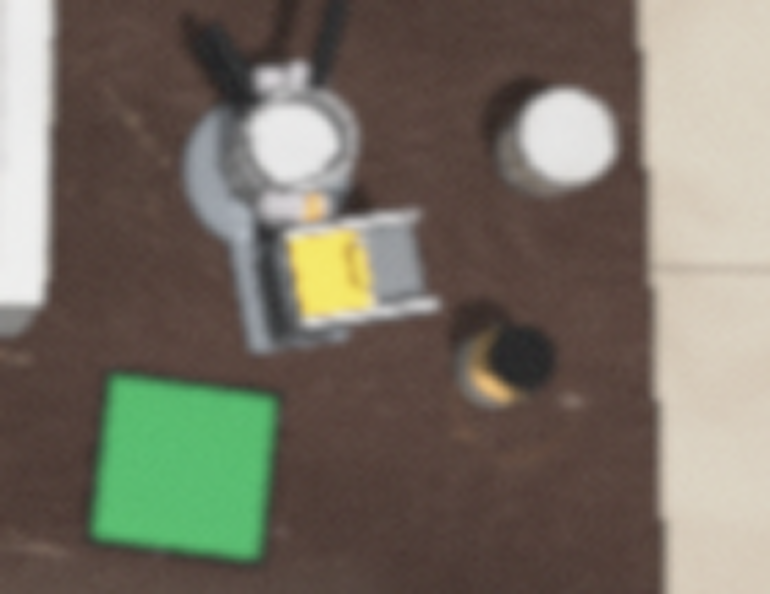

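View pics/topzB.png

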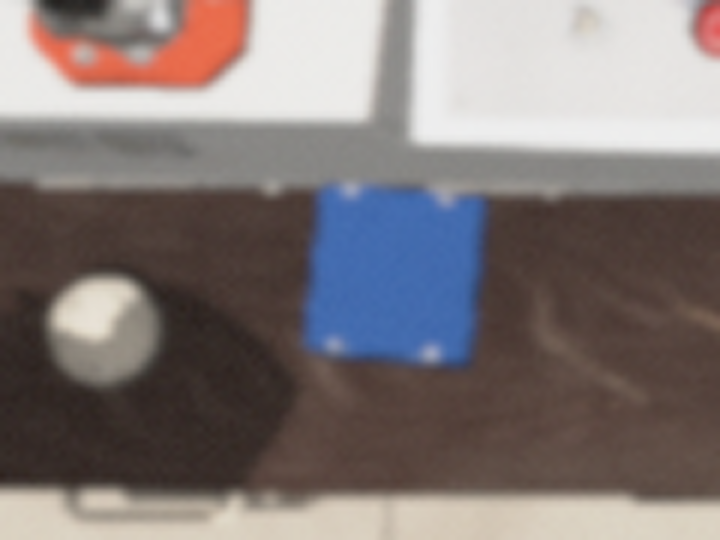

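View pics/scz.png

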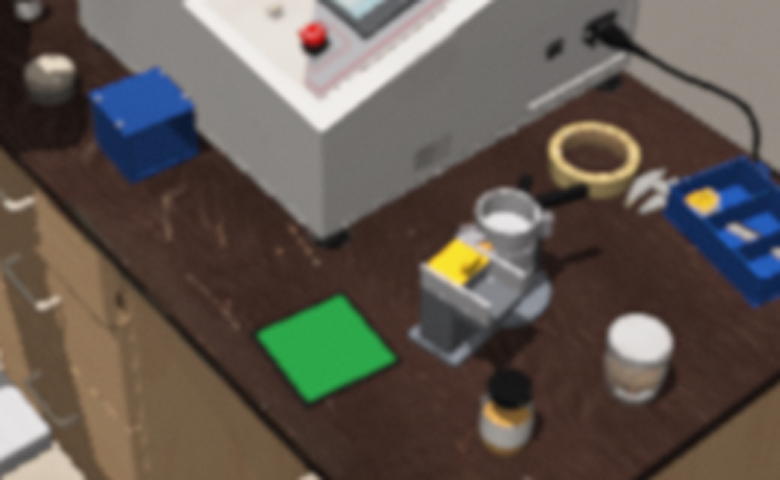

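Request:
{"name": "carry_out", "arguments": {"plan": [[[0, 0, 0], [-31, -35, 0], 0], [[0, 0, 0], [-31, -35, 0], 0], [[0, 0, 0], [-31, -35, 0], 0], [[0, 0, 0], [-31, -35, 0], 0], [[0, 0, 0], [-31, -35, 0], 0], [[0, 0, 0], [-31, -35, 0], 0], [[0, 0, 0], [-31, -35, 0], 0], [[0, 0, 0], [-31, -35, 0], 0], [[0, 0, 0], [-31, -35, 0], 0], [[0, 0, 0], [-31, -35, 0], 0], [[0, 0, 0], [-31, -35, 0], 0], [[0, 0, 0], [-31, -35, 0], 0]]}}

```text
time_s: 2.55
ee_pos: [0.4132, 0.0178, 0.2397]
tcp_rot: [3.141, 0.001, 2.739]
wrist_force: [0.8, -0.4, 0.2]
grip_width: -0.0
```

Request:
{"name": "carry_out", "arguments": {"plan": [[[0, 0, 0], [-31, -35, 0], 0], [[0, 0, 0], [-25, -31, 0], 0], [[0, 0, 0], [0, 0, 0], 0]]}}

```text
time_s: 2.85
ee_pos: [0.4407, -0.0675, 0.2398]
tcp_rot: [-3.14, 0.003, 2.734]
wrist_force: [-0.0, 0.1, -0.3]
grip_width: 0.0002
```

```bash
python3 - <<'E'
from h import *
s=bot.state(); print(s['time_s'],s['ee_pos'],s['tcp_rot'],s['joint_positions'].round(3),s['grip_width'])
im=bot.snapshot('wrist'); cv2.imwrite('pics/w1.png',im[:,:,::-1])
E
```

```text
2.85 [ 0.44070372 -0.06752307  0.23982481] [-3.14024075  0.00343402  2.73424651] [-0.306  0.132  1.827 -0.002  1.18  -1.469] 0.00019218217977819382
```

View pics/w1.png

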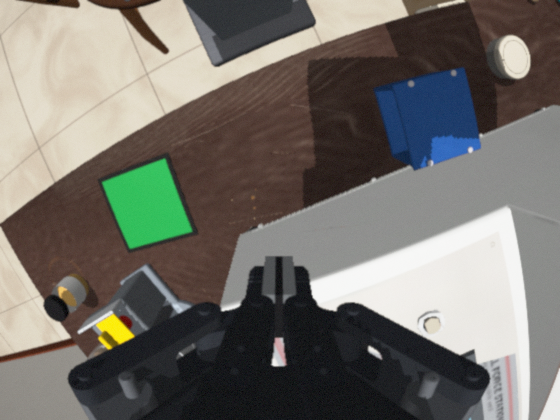

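```bash
python3 - <<'E'
import cv2,numpy as np
im=cv2.imread('pics/w1.png')
a=cv2.resize(im[55:185,355:500],None,fx=4,fy=4,interpolation=cv2.INTER_CUBIC)
a=cv2.convertScaleAbs(a,alpha=1.8)
b=cv2.resize(im[255:365,60:220],None,fx=4,fy=4,interpolation=cv2.INTER_CUBIC)
cv2.imwrite('pics/z1.png',a);cv2.imwrite('pics/z2.png',b)
E
```

```text
(no output)
```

View pics/z1.png

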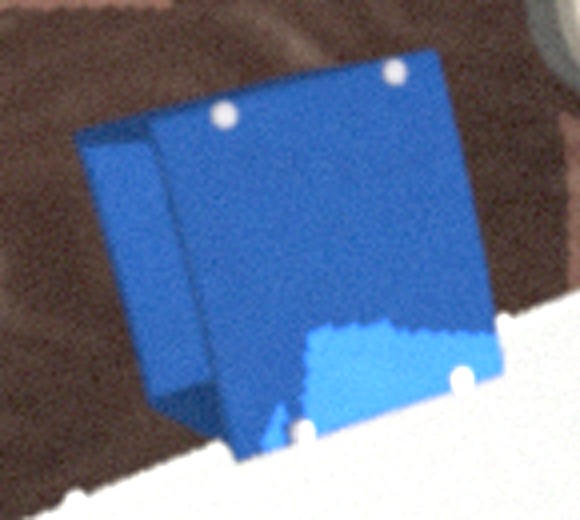

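View pics/z2.png

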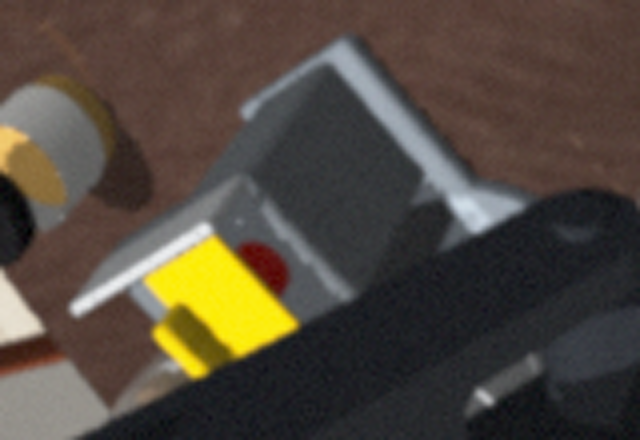

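```bash
cat >> h.py <<'E'
def ray(c,uv,z):
    k=bot.calibration(c); f=210/np.tan(np.radians(k['fovy'])/2); R=np.array(k['R']);t=np.array(k['t'])
    C=-R.T@t; d=R.T@np.array([(uv[0]-k['cx'])/f,(uv[1]-k['cy'])/f,1]); return C+d*(z-C[2])/d[2]
def wcam(P=None,Rt=None):
    k=bot.calibration('wrist'); M=np.array(k['mount']); 
    if P is None: P,Rt=pose()
    return k,M,P,Rt
def wray(uv,z,P,Rt):
    k,M,_,_=wcam(P,Rt); f=210/np.tan(np.radians(k['fovy'])/2)
    dx,dy=uv[0]-k['cx'],uv[1]-k['cy']; r=np.hypot(dx,dy); th=r/f
    d=np.array([np.sin(th)*dx/r,np.sin(th)*dy/r,np.cos(th)])
    d=Rt.apply(M[:3,:3]@d); C=P+Rt.apply(M[:3,3]); return C+d*(z-C[2])/d[2]
def wproj(X,P,Rt):
    k,M,_,_=wcam(P,Rt); f=210/np.tan(np.radians(k['fovy'])/2)
    p=M[:3,:3].T@(Rt.inv().apply(np.array(X)-P)-M[:3,3]); th=np.arctan2(np.hypot(p[0],p[1]),p[2]); h=np.hypot(p[0],p[1])
    return np.array([k['cx']+f*th*p[0]/h,k['cy']+f*th*p[1]/h])
E
python3 - <<'E'
from h import *
for u in [(318,187),(485,197),(470,365),(303,350),(333,345),(430,352)]:
    p=(170+u[0]/6,210+u[1]/6); print('top',u,ray('top',p,.075).round(4))
P,Rt=pose()
o=(355,55)
for u in [(222,116),(395,72),(303,432),(461,379),(155,122),(440,52),(500,375),(238,460)]:
    print('w',u,wray((o[0]+u[0]/4,o[1]+u[1]/4),.075,P,Rt).round(4))
for u in [(80,135),(152,400)]: print('wfloor',wray((o[0]+u[0]/4,o[1]+u[1]/4),.008,P,Rt).round(4))
for n in ("bay","mat","shutter_tab","button_top","bead_jar","grease_pot"):
    print(n,[(round(d['conf'],2),[round(float(v),4) for v in d['location']]) for d in bot.tip_of('wrist',n)][:2])
E
```

```text
top (318, 187) [0.4785 0.1476 0.075 ]
top (485, 197) [0.4747 0.0599 0.075 ]
top (470, 365) [0.3869 0.0654 0.075 ]
top (303, 350) [0.3933 0.1522 0.075 ]
top (333, 345) [0.3961 0.1367 0.075 ]
top (430, 352) [0.3933 0.0863 0.075 ]
w (222, 116) [0.3919 0.0919 0.075 ]
w (395, 72) [0.3955 0.1428 0.075 ]
w (303, 432) [0.4728 0.087  0.075 ]
w (461, 379) [0.4764 0.1366 0.075 ]
w (155, 122) [0.3878 0.0748 0.075 ]
w (440, 52) [0.3943 0.1582 0.075 ]
w (500, 375) [0.4797 0.1493 0.075 ]
w (238, 460) [0.473  0.0677 0.075 ]
wfloor [0.3891 0.0758 0.008 ]
wfloor [0.4695 0.0695 0.008 ]
bay [(0.95, [0.4367, 0.1053, 0.0028])]
mat [(0.71, [0.4082, -0.2378, 0.0023])]
shutter_tab [(0.87, [0.5158, -0.3168, 0.1149])]
button_top [(0.41, [0.5144, -0.3079, 0.0956])]
bead_jar [(0.94, [0.4701, -0.4242, -0.0003])]
grease_pot []
```

Request:
{"name": "carry_out", "arguments": {"plan": [[[0, 0, 0.1437], [0, 0, 0], 0], [[0, 0, 0.1437], [0, 0, 0], 0], [[0, 0, 0.1437], [0, 0, 0], 0], [[0, 0, 0.1437], [0, 0, 0], 0], [[0, 0, 0.1437], [0, 0, 0], 0], [[0, 0, 0.1437], [0, 0, 0], 0], [[0, 0, 0.1437], [0, 0, 0], 0], [[0, 0, 0], [-40, 0, 0], 0], [[0, 0, 0], [-40, 0, 0], 0], [[0, 0, 0], [-40, 0, 0], 0], [[0, 0, 0], [-40, 0, 0], 0], [[0, 0, 0], [-40, 0, 0], 0]]}}

```text
time_s: 4.4
ee_pos: [0.471, -0.2607, 0.2395]
tcp_rot: [3.141, 0.0, 1.735]
wrist_force: [0.6, 0.7, -0.3]
grip_width: -0.0
```

Request:
{"name": "carry_out", "arguments": {"plan": [[[0, 0, 0], [-37, 18, 0], 0], [[0, 0, 0], [0, 18, 0], 0], [[0, 0, 0], [0, 0, 0], 0], [[0, 0, 0], [0, 0, 0], 0]]}}

```text
time_s: 4.8
ee_pos: [0.5119, -0.2897, 0.2389]
tcp_rot: [-3.14, -0.001, 1.735]
wrist_force: [-0.1, -0.1, -0.0]
grip_width: 0.0002
```

```bash
python3 - <<'E'
from h import *
P,Rt=pose(); print(P,bot.state()['tcp_rot'])
im=bot.snapshot('wrist'); cv2.imwrite('pics/w2.png',im[:,:,::-1])
for n in ("stand","stack_axis","shutter_tab","button_top","dish","dish_handle","mat","bead_jar"):
    print(n,[(round(d['conf'],2),[round(float(v),4) for v in d['location']]) for d in bot.tip_of('wrist',n)][:2])
E
```

```text
[ 0.51192916 -0.28969116  0.23894599] [-3.14038406e+00 -9.16441228e-04  1.73476067e+00]
stand [(0.82, [0.5938, -0.2912, 0.0015])]
stack_axis []
shutter_tab [(0.64, [0.5194, -0.3173, 0.1203])]
button_top [(0.64, [0.5179, -0.3194, 0.1183])]
dish [(0.68, [0.5919, -0.2925, 0.0657])]
dish_handle [(0.68, [0.6571, -0.3139, 0.1123])]
mat [(0.62, [0.4075, -0.2373, 0.0026]), (0.57, [0.6579, -0.3128, 0.11])]
bead_jar [(0.81, [0.4728, -0.4239, -0.0015])]
```

View pics/w2.png

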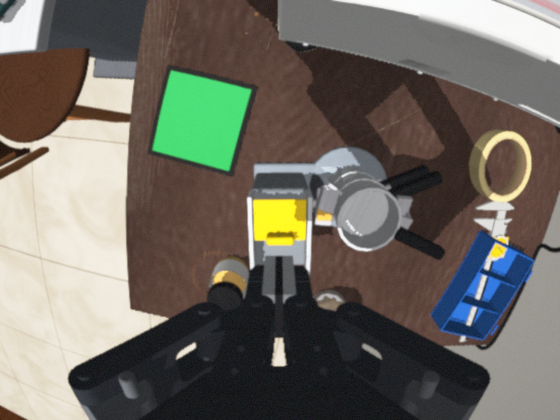

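```bash
python3 - <<'E'
from h import *
P,Rt=pose()
im=cv2.imread('pics/w2.png')
cv2.imwrite('pics/z3.png',cv2.resize(im[140:280,220:460],None,fx=3.3,fy=3.3,interpolation=cv2.INTER_CUBIC))
def st(X):
    a=np.radians(9.4);d=np.array(X)-[.5935,-.292,0]; return (np.array([d[0]*np.cos(a)+d[1]*np.sin(a),-d[0]*np.sin(a)+d[1]*np.cos(a),d[2]])*1000).round(1)
for u,z in [((254,198),.107),((306,198),.107),((250,200),.108),((311,200),.108),((267,234),.1215),((294,234),.1215)]:
    w=wray(u,z,P,Rt); print(u,w.round(4),st(w))
print(wproj([.5935,-.292,.114],P,Rt))
E
```

```text
(254, 198) [ 0.491  -0.2925  0.107 ] [-101.2   16.3  107. ]
(306, 198) [ 0.535  -0.2853  0.107 ] [-56.6  16.2 107. ]
(250, 200) [ 0.4879 -0.2945  0.108 ] [-104.6   14.8  108. ]
(311, 200) [ 0.5394 -0.286   0.108 ] [-52.4  14.7 108. ]
(267, 234) [ 0.5066 -0.3175  0.1215] [-89.9 -11.  121.5]
(294, 234) [ 0.529  -0.3139  0.1215] [-67.2 -11.  121.5]
[370.29615044 218.1909573 ]
```

View pics/z3.png

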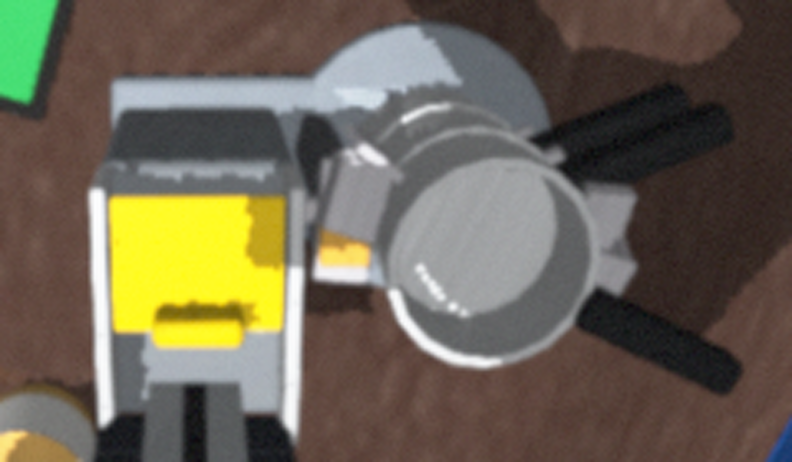

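Request:
{"name": "carry_out", "arguments": {"plan": [[[0, 0, 0], [-7.5, 1, 0], 0], [[0, 0, 0], [0, 0, 40], 0], [[0, 0, 0], [0, 0, 40], 0], [[0, 0, 0], [0, 0, 25], 0], [[0, 0, 0], [0, 0, 8], 0], [[0, 0, 0], [0, 0, 6], 0], [[0, 0, 0], [0, 0, 0], 0]]}}

```text
time_s: 5.95
ee_pos: [0.5148, -0.2988, 0.1206]
tcp_rot: [3.141, 0.001, 1.733]
wrist_force: [-0.2, 0.9, 0.5]
grip_width: 0.0
```

```bash
python3 - <<'E'
from h import *
P,Rt=pose(); print(P,bot.state()['tcp_rot'])
im=bot.snapshot('wrist'); cv2.imwrite('pics/w3.png',im[:,:,::-1])
E
```

```text
[ 0.51484038 -0.29881635  0.12063707] [3.14119854e+00 6.33444067e-04 1.73273702e+00]
```

View pics/w3.png

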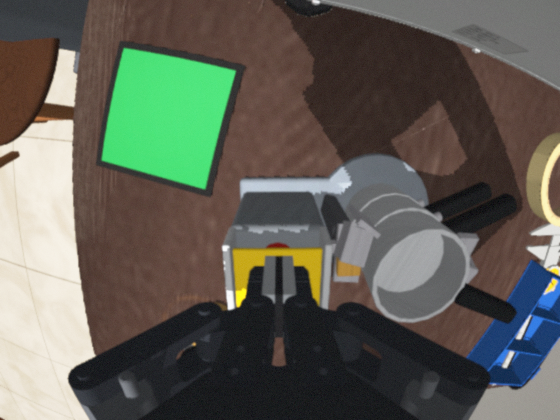

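Request:
{"name": "carry_out", "arguments": {"plan": [[[0, 0, 0], [-6, 0, 0], 0], [[0, 0, 0], [-6, 0, 0], 0], [[0, 0, 0], [-6, 0, 0], 0], [[0, 0, 0], [-6, 0, 0], 0], [[0, 0, 0], [-6, 0, 0], 0], [[0, 0, 0], [-6, 0, 0], 0], [[0, 0, 0], [-5, 0, 0], 0], [[0, 0, 0], [0, 0, 0], 0], [[0, 0, 0], [0, 0, 0], 0]]}}

```text
time_s: 6.9
ee_pos: [0.5209, -0.3392, 0.1202]
tcp_rot: [-3.141, 0.001, 1.733]
wrist_force: [-1.1, -0.2, -0.7]
grip_width: 0.0001
```

```bash
python3 - <<'E'
from h import *
P,Rt=pose(); print(P,bot.state()['tcp_rot'],bot.state()['wrist_force'])
im=bot.snapshot('wrist'); cv2.imwrite('pics/w4.png',im[:,:,::-1])
E
```

```text
[ 0.52088979 -0.33921772  0.12015561] [-3.14121971e+00  5.56150910e-04  1.73274602e+00] [-1.14403583 -0.1641108  -0.72993778]
```

View pics/w4.png

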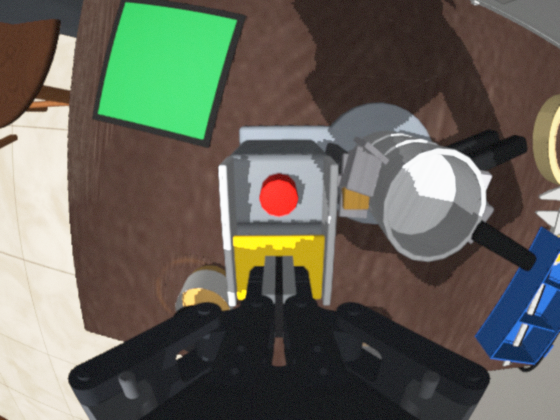

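```bash
python3 - <<'E'
from h import *
P,Rt=pose()
b=wray((279,194),.100,P,Rt); e=wray((279,236.5),.107,P,Rt)
u=Rt.apply([1,0,0]); v=Rt.apply([0,1,0])
print(b,e,'slide est',19-(e-b)@u*-1000*-1, 'btn rel tool mm x,y',(b-P)@u*1000,(b-P)@v*1000)
E
```

```text
[ 0.51498345 -0.30228592  0.1       ] [ 0.51816966 -0.32176794  0.107     ] slide est 38.74366655295118 btn rel tool mm x,y 37.21186699881709 0.15318777609562387
```

Request:
{"name": "carry_out", "arguments": {"plan": [[[0, 0, 0], [0, 0, -8], 0], [[0, 0, 0], [19, 0, 0], 0], [[0, 0, 0], [19, 0, 0], 0], [[0, 0, 0], [0, 0, 10], 0], [[0, 0, 0], [0, 0, 7], 0], [[0, 0, 0], [0, 0, 4], 0], [[0, 0, 0], [0, 0, 4], 0], [[0, 0, 0], [0, 0, 3], 0], [[0, 0, 0], [0, 0, 2], 0], [[0, 0, 0], [0, 0, 0], 0], [[0, 0, 0], [0, 0, 0], 0]]}}

```text
time_s: 8.05
ee_pos: [0.5153, -0.3021, 0.0982]
tcp_rot: [3.141, 0.001, 1.733]
wrist_force: [-0.6, 0.6, 0.4]
grip_width: 0.0001
```

Request:
{"name": "carry_out", "arguments": {"plan": [[[0, 0, 0], [0, 0, 1], 0], [[0, 0, 0], [0, 0, 1], 0], [[0, 0, 0], [0, 0, 0], 0]]}}

```text
time_s: 8.35
ee_pos: [0.5154, -0.3021, 0.098]
tcp_rot: [3.141, 0.002, 1.733]
wrist_force: [-3.8, 1.7, 12.8]
grip_width: -0.0
```

Request:
{"name": "carry_out", "arguments": {"plan": [[[0, 0, 0], [0, 0, -25], 0], [[0, 0, 0], [0, 0, -40], 0], [[0, 0, 0], [0, 0, -45], 0], [[0, 0, 0], [-3, 39, 0], 85], [[0, 0, 0], [0, 39, 0], 85], [[0, 0, 0.1432], [0, 0, 0], 85], [[0, 0, 0.1432], [0, 0, 0], 85], [[0, 0, 0.1432], [0, 0, 0], 85], [[0, 0, 0.1432], [0, 0, 0], 85], [[0, 0, 0.1432], [0, 0, 0], 85], [[0, 0, 0.1432], [0, 0, 0], 85], [[0, 0, 0.1432], [0, 0, 0], 85]]}}

```text
time_s: 9.55
ee_pos: [0.5925, -0.2921, 0.2061]
tcp_rot: [3.141, 0.0, 0.724]
wrist_force: [-0.4, 0.5, -0.6]
grip_width: 0.0851
```

Request:
{"name": "carry_out", "arguments": {"plan": [[[0, 0, 0.1432], [0, 0, 0], 85], [[0, 0, 0.1432], [0, 0, 0], 85], [[0, 0, 0.1432], [0, 0, 0], 85], [[0, 0, 0.1432], [0, 0, 0], 85], [[0, 0, 0.1432], [0, 0, 0], 85], [[0, 0, 0.1432], [0, 0, 0], 85], [[0, 0, 0.1432], [0, 0, 0], 85], [[0, 0, 0], [0, 0, 0], 85], [[0, 0, 0], [0, 0, 0], 85]]}}

```text
time_s: 10.45
ee_pos: [0.5924, -0.2919, 0.2062]
tcp_rot: [3.141, -0.0, -0.268]
wrist_force: [0.1, 0.1, 0.1]
grip_width: 0.0854
```

```bash
python3 - <<'E'
from h import *
P,Rt=pose(); print(P,bot.state()['tcp_rot'],bot.state()['wrist_force'],bot.state()['grip_width'],bot.state()['joint_positions'])
for c in('wrist','top','scene'):
    im=bot.snapshot(c); cv2.imwrite('pics/5%s.png'%c,im[:,:,::-1])
    for n in ("stack_axis","dish","dish_handle","stand"):
        print(c,n,[(round(d['conf'],2),[round(float(v),4) for v in d['location']]) for d in bot.tip_of(c,n)][:1])
E
```

```text
[ 0.59241007 -0.29186256  0.20620139] [ 3.14124365e+00 -1.69392313e-04 -2.68255032e-01] [0.07072657 0.07023347 0.14586269] 0.08542783912319869 [-5.62128328e-01  4.72890094e-01  1.40924988e+00 -2.99390120e-04
  1.25918947e+00  1.27701481e+00]
wrist stack_axis []
wrist dish [(0.92, [0.5928, -0.2935, 0.0643])]
wrist dish_handle [(0.65, [0.6563, -0.3111, 0.1107])]
wrist stand [(0.66, [0.5923, -0.2948, 0.0039])]
top stack_axis [(0.6, [0.5919, -0.2907, 0.0662])]
top dish [(0.43, [0.5931, -0.2906, 0.0678])]
top dish_handle [(0.62, [0.6571, -0.3113, 0.1132])]
top stand [(0.47, [0.5948, -0.2926, 0.0041])]
scene stack_axis [(0.58, [0.5945, -0.2953, 0.0682])]
scene dish [(0.75, [0.593, -0.2939, 0.0677])]
scene dish_handle [(0.97, [0.6571, -0.3102, 0.1117])]
scene stand [(0.71, [0.5953, -0.2928, 0.001])]
```

View pics/5wrist.png

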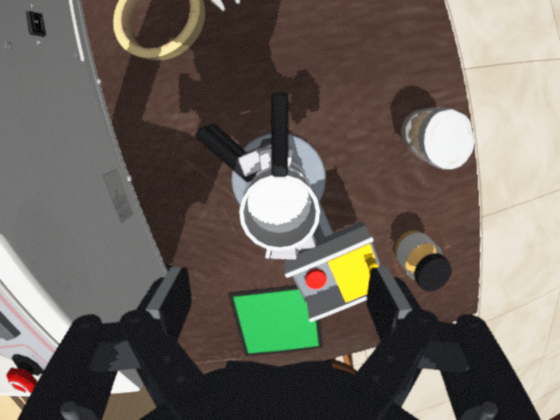

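```bash
python3 - <<'E'
from h import *
P,Rt=pose()
im=cv2.imread('pics/5wrist.png')
cv2.imwrite('pics/z5.png',cv2.resize(im[80:300,170:400],None,fx=2.7,fy=2.7,interpolation=cv2.INTER_CUBIC))
print(wproj([.5933,-.2925,.114],P,Rt),wproj([.5933+.0632,-.2925-.0185,.118],P,Rt),wproj(P,P,Rt))
for u,z in (((281,211),.114),((280.5,98),.118),((279,165),.118)):
  w=wray(u,z,P,Rt);print(w, Rt.inv().apply(w-P)*1000)
E
```

```text
[279.80801464 213.64473391] [281.20108405 123.72553615] [279.03689825 279.70879516]
[ 0.59505086 -0.29389502  0.114     ] [ 3.23772524  1.50625582 92.32808258]
[ 0.67360166 -0.31525528  0.118     ] [84.63916903  0.99054829 88.32454757]
[ 0.62923912 -0.30186924  0.118     ] [3.83114681e+01 8.01102980e-03 8.83264430e+01]
```

View pics/z5.png

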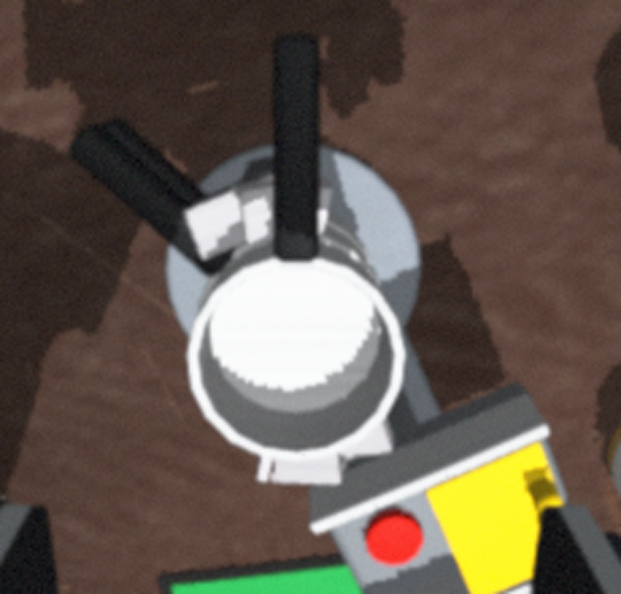

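Request:
{"name": "carry_out", "arguments": {"plan": [[[0, 0, 0], [2, 1, 20], 85], [[0, 0, 0], [0, 0, 35], 85], [[0, 0, 0], [0, 0, 35], 85], [[0, 0, 0], [0, 0, 12], 85], [[0, 0, 0], [0, 0, 8], 85], [[0, 0, 0], [0, 0, 0], 85]]}}

```text
time_s: 11.8
ee_pos: [0.5941, -0.2931, 0.0961]
tcp_rot: [-3.142, 0.0, -0.272]
wrist_force: [1.0, -0.3, -1.1]
grip_width: 0.0849
```

Request:
{"name": "carry_out", "arguments": {"plan": [[[0, 0, 0], [0, 0, 0], 66], [[0, 0, 0], [0, 0, 0], 62], [[0, 0, 0], [0, 0, 0], 60], [[0, 0, 0], [0, 0, 0], 58], [[0, 0, 0], [0, 0, 0], 50], [[0, 0, 0], [0, 0, 0], 50], [[0, 0, 0], [0, 0, 0], 50]], "newtons": 40}}

```text
time_s: 12.5
ee_pos: [0.5951, -0.2938, 0.0986]
tcp_rot: [3.14, -0.003, -0.272]
wrist_force: [-1.9, 1.5, 8.1]
grip_width: 0.0591
```

Request:
{"name": "carry_out", "arguments": {"plan": [[[0, 0, 0], [0, 0, -2], 50], [[0, 0, -0.06], [0, 0, -0.8], 50], [[0, 0, -0.06], [0, 0, -0.7], 50], [[0, 0, -0.06], [0, 0, -0.7], 50], [[0, 0, -0.06], [0, 0, -0.7], 50], [[0, 0, 0], [0, 0, 0], 50]], "newtons": 60}}

```text
time_s: 13.1
ee_pos: [0.5943, -0.2931, 0.1015]
tcp_rot: [3.141, -0.001, -0.031]
wrist_force: [0.6, 0.0, -0.8]
grip_width: 0.0583
```

Request:
{"name": "carry_out", "arguments": {"plan": [[[0, 0, -0.06], [0, 0, -0.7], 50], [[0, 0, -0.06], [0, 0, -0.7], 50], [[0, 0, -0.06], [0, 0, -0.7], 50], [[0, 0, -0.06], [0, 0, -0.7], 50], [[0, 0, -0.06], [0, 0, -0.7], 50], [[0, 0, -0.06], [0, 0, -0.7], 50], [[0, 0, -0.06], [0, 0, -0.7], 50], [[0, 0, -0.06], [0, 0, -0.7], 50], [[0, 0, -0.06], [0, 0, -0.7], 50], [[0, 0, 0], [0, 0, 0], 50]]}}

```text
time_s: 14.1
ee_pos: [0.594, -0.2929, 0.1076]
tcp_rot: [-3.141, -0.0, 0.507]
wrist_force: [0.6, 1.8, -1.3]
grip_width: 0.0586
```

```bash
python3 - <<'E'
from h import *
s=bot.state();print(s['ee_pos'],s['tcp_rot'],s['wrist_force'],s['ft_torque'],s['grip_width'])
for c in('wrist',):
    im=bot.snapshot(c); cv2.imwrite('pics/6%s.png'%c,im[:,:,::-1])
E
```

```text
[ 0.59397244 -0.29287929  0.10755639] [-3.14142661e+00 -3.10052995e-05  5.07118342e-01] [ 0.5815974   1.76932619 -1.2893383 ] [ 0.1812799  -0.08720907  0.01188149] 0.05864621418247376
```

View pics/6wrist.png

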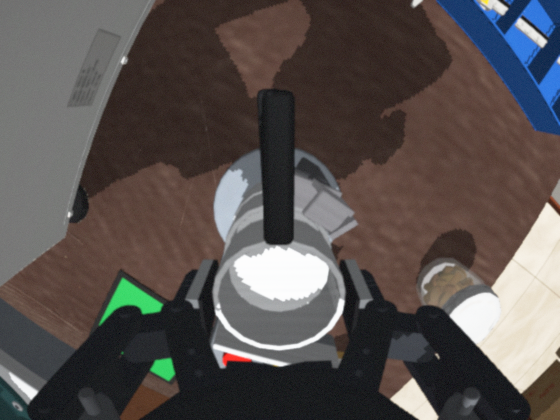

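Request:
{"name": "carry_out", "arguments": {"plan": [[[0, 0, 0], [0, 0, -5], 50], [[0, 0, 0], [0, 0, -8], 50], [[0, 0, 0], [0, 0, -12], 50], [[0, 0, 0], [0, 0, -20], 50], [[0, 0, 0], [0, 0, -30], 50], [[0, 0, 0], [0, 0, -30], 50], [[0, 0, 0], [-22, -22, 0], 50], [[0, 0, 0], [-23, -23, 0], 50], [[0, 0, 0], [-23, -23, 0], 50], [[0, 0, 0], [-23, -23, 0], 50], [[0, 0, 0], [-23, -23, 0], 50], [[0, 0, 0], [-22, -21, 0], 50]]}}

```text
time_s: 15.35
ee_pos: [0.4081, -0.241, 0.2136]
tcp_rot: [3.14, -0.0, 0.508]
wrist_force: [0.4, -0.8, -0.7]
grip_width: 0.0584
```

Request:
{"name": "carry_out", "arguments": {"plan": [[[0, 0, 0.14], [0, 0, 0], 50], [[0, 0, 0.14], [0, 0, 0], 50], [[0, 0, 0.14], [0, 0, 0], 50], [[0, 0, 0.14], [0, 0, 0], 50], [[0, 0, 0.14], [0, 0, 0], 50], [[0, 0, 0.14], [0, 0, 0], 50], [[0, 0, 0.14], [0, 0, 0], 50], [[0, 0, 0.14], [0, 0, 0], 50], [[0, 0, 0.14], [0, 0, 0], 50], [[0, 0, 0.14], [0, 0, 0], 50], [[0, 0, 0.14], [0, 0, 0], 50], [[0, 0, 0.14], [0, 0, 0], 50]]}}

```text
time_s: 16.55
ee_pos: [0.4096, -0.2416, 0.2137]
tcp_rot: [-3.141, -0.002, -1.178]
wrist_force: [-0.3, -0.1, -0.3]
grip_width: 0.0586
```

Request:
{"name": "carry_out", "arguments": {"plan": [[[0, 0, 0.14], [0, 0, 0], 50], [[0, 0, 0.14], [0, 0, 0], 50], [[0, 0, 0.14], [0, 0, 0], 50], [[0, 0, 0], [0, 0, 0], 50], [[0, 0, 0], [0, 0, 0], 50]]}}

```text
time_s: 17.05
ee_pos: [0.4096, -0.2415, 0.2133]
tcp_rot: [-3.141, -0.001, -1.588]
wrist_force: [0.3, 0.5, -0.9]
grip_width: 0.0585
```

```bash
python3 - <<'E'
from h import *
s=bot.state();print(s['time_s'],s['ee_pos'],s['tcp_rot'],s['wrist_force'],s['grip_width'],s['joint_positions'].round(2))
for c in('wrist','scene'):
    im=bot.snapshot(c); cv2.imwrite('pics/7%s.png'%c,im[:,:,::-1])
    for n in ("dish","dish_handle","mat"):
        print(c,n,[(round(d['conf'],2),[round(float(v),4) for v in d['location']]) for d in bot.tip_of(c,n)][:1])
im=cv2.imread('pics/7scene.png')
cv2.imwrite('pics/z7.png',cv2.resize(im[180:340,180:440],None,fx=3,fy=3,interpolation=cv2.INTER_CUBIC))
E
```

```text
17.05 [ 0.40960814 -0.24151506  0.2133068 ] [-3.14083014e+00 -9.03692257e-04 -1.58847538e+00] [ 0.26777678  0.4924608  -0.92123321] 0.058530811798257566 [-0.68  0.21  1.8  -0.    1.13  2.48]
wrist dish [(0.89, [0.4109, -0.2431, 0.1819])]
wrist dish_handle [(0.93, [0.4088, -0.3089, 0.2267])]
wrist mat [(0.71, [0.4103, -0.2423, 0.1794])]
scene dish [(0.65, [0.4088, -0.2423, 0.1816])]
scene dish_handle [(0.84, [0.4091, -0.3059, 0.2255])]
scene mat [(0.83, [0.4132, -0.2435, -0.0013])]
```

View pics/7wrist.png

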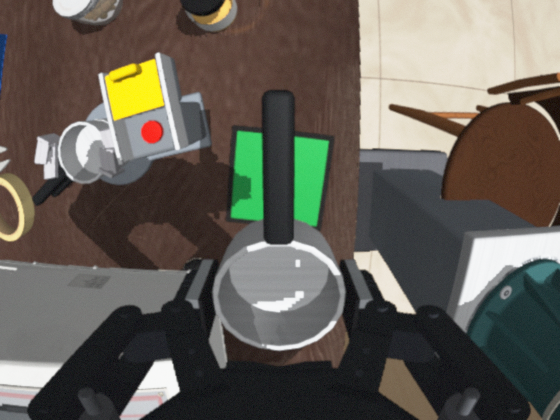

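View pics/z7.png

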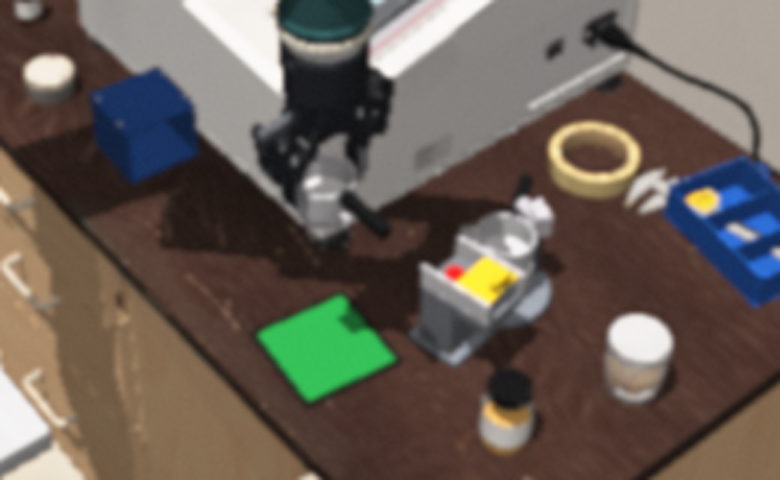

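Request:
{"name": "carry_out", "arguments": {"plan": [[[0, 0, 0], [0, 0, 30], 50], [[0, 0, 0], [0, 0, 40], 50], [[0, 0, 0], [0, 0, 40], 50], [[0, 0, 0], [0, 0, 40], 50], [[0, 0, 0], [0, 0, 18], 50], [[0, 0, 0], [0, 0, 6], 50], [[0, 0, 0], [0, 0, 3], 50], [[0, 0, 0], [0, 0, 2], 50], [[0, 0, 0], [0, 0, 0], 50]]}}

```text
time_s: 18.35
ee_pos: [0.4102, -0.2419, 0.0344]
tcp_rot: [-3.14, -0.001, -1.592]
wrist_force: [1.0, -0.7, -1.2]
grip_width: 0.0585
```

Request:
{"name": "carry_out", "arguments": {"plan": [[[0, 0, 0], [0, 0, 1], 50], [[0, 0, 0], [0, 0, 1], 50], [[0, 0, 0], [0, 0, 0], 50]]}}

```text
time_s: 18.65
ee_pos: [0.4102, -0.2416, 0.0326]
tcp_rot: [-3.14, -0.001, -1.592]
wrist_force: [-0.4, 1.3, 8.3]
grip_width: 0.0586
```

Request:
{"name": "carry_out", "arguments": {"plan": [[[0, 0, 0], [0, 0, -0.5], 62], [[0, 0, 0], [0, 0, 0], 66], [[0, 0, 0], [0, 0, 0], 75], [[0, 0, 0], [0, 0, 0], 85], [[0, 0, 0], [0, 0, 0], 85], [[0, 0, 0], [0, 0, 0], 85], [[0, 0, 0], [0, 0, -30], 85], [[0, 0, 0], [0, 0, -40], 85], [[0, 0, 0], [0, 0, -40], 85], [[0, 0, 0], [0, 0, 0], 85]]}}

```text
time_s: 19.65
ee_pos: [0.4124, -0.2435, 0.1466]
tcp_rot: [-3.134, -0.006, -1.592]
wrist_force: [0.9, -1.0, 0.1]
grip_width: 0.085
```

```bash
python3 - <<'E'
from h import *
s=bot.state();print(s['time_s'],s['ee_pos'],s['tcp_rot'],s['wrist_force'],s['grip_width'],s['joint_positions'].round(2))
for c in('wrist','scene','top'):
    im=bot.snapshot(c); cv2.imwrite('pics/8%s.png'%c,im[:,:,::-1])
    for n in ("dish","dish_handle","mat"):
        print(c,n,[(round(d['conf'],2),[round(float(v),4) for v in d['location']]) for d in bot.tip_of(c,n)][:1])
im=cv2.imread('pics/8scene.png')
cv2.imwrite('pics/z8.png',cv2.resize(im[180:340,180:440],None,fx=3,fy=3,interpolation=cv2.INTER_CUBIC))
E
```

```text
19.65 [ 0.41236344 -0.24351008  0.14661907] [-3.13437834 -0.00566709 -1.59180589] [ 0.91089873 -1.01178804  0.06347304] 0.08499750594363484 [-0.68  0.3   1.88 -0.    0.95  2.48]
wrist dish [(0.83, [0.4124, -0.2421, 0.0005])]
wrist dish_handle [(0.98, [0.4117, -0.3077, 0.0458])]
wrist mat [(0.26, [0.5952, -0.2943, 0.0033])]
scene dish [(0.76, [0.4081, -0.2416, 0.004])]
scene dish_handle [(0.82, [0.4095, -0.3046, 0.0447])]
scene mat [(0.9, [0.4092, -0.2405, -0.0018])]
top dish [(0.53, [0.4085, -0.2365, 0.0022])]
top dish_handle []
top mat [(0.68, [0.4092, -0.2421, -0.0011])]
```

View pics/8wrist.png

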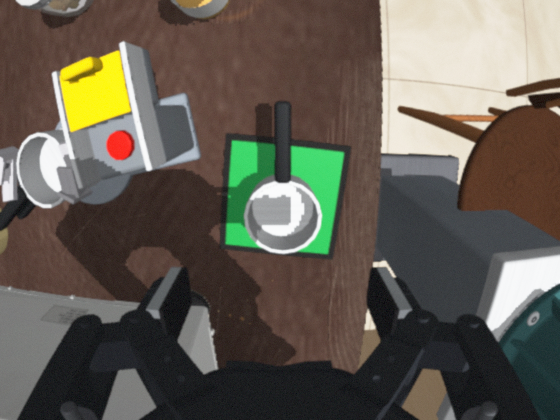

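Request:
{"name": "carry_out", "arguments": {"plan": [[[0, 0, -0.1428], [0, 0, 0], 45], [[0, 0, -0.1428], [0, 0, 0], 45], [[0, 0, -0.1428], [0, 0, 0], 45], [[0, 0, -0.1428], [0, 0, 0], 45], [[0, 0, -0.1428], [0, 0, 0], 45], [[0, 0, -0.1428], [0, 0, 0], 45], [[0, 0, -0.1428], [0, 0, 0], 45], [[0, 0, -0.1428], [0, 0, 0], 45], [[0, 0, -0.1428], [0, 0, 0], 45], [[0, 0, -0.1428], [0, 0, 0], 45], [[0, 0, -0.1428], [0, 0, 0], 45], [[0, 0, -0.1428], [0, 0, 0], 45]]}}

```text
time_s: 21.45
ee_pos: [0.4095, -0.2413, 0.1419]
tcp_rot: [-3.142, 0.0, 0.128]
wrist_force: [0.6, 0.0, -0.2]
grip_width: 0.045
```

Request:
{"name": "carry_out", "arguments": {"plan": [[[0, 0, -0.1428], [0, 0, 0], 45], [[0, 0, -0.1428], [0, 0, 0], 45], [[0, 0, -0.1428], [0, 0, 0], 45], [[0, 0, -0.1428], [0, 0, 0], 45], [[0, 0, -0.1428], [0, 0, 0], 45], [[0, 0, -0.1428], [0, 0, 0], 45], [[0, 0, -0.1428], [0, 0, 0], 45], [[0, 0, -0.1428], [0, 0, 0], 45], [[0, 0, -0.1428], [0, 0, 0], 45], [[0, 0, -0.1428], [0, 0, 0], 45], [[0, 0, 0], [-32, 0, 0], 45], [[0, 0, 0], [-32, 0, 0], 45]]}}

```text
time_s: 22.65
ee_pos: [0.4081, -0.3053, 0.1419]
tcp_rot: [-3.141, -0.0, 1.552]
wrist_force: [1.5, -0.3, -0.4]
grip_width: 0.0448
```

```bash
python3 - <<'E'
from h import *
bot.state()
s=bot.state();print(s['time_s'],s['ee_pos'],s['tcp_rot'],s['wrist_force'],s['grip_width'],s['joint_positions'].round(2))
for c in('wrist',):
    im=bot.snapshot(c); cv2.imwrite('pics/9%s.png'%c,im[:,:,::-1])
    for n in ("dish","dish_handle","mat"):
        print(c,n,[(round(d['conf'],2),[round(float(v),4) for v in d['location']]) for d in bot.tip_of(c,n)][:1])
E
```

```text
22.65 [ 0.40809392 -0.30527503  0.14193366] [-3.14126671e+00 -3.49701405e-04  1.55170681e+00] [ 1.45982545 -0.31201216 -0.43661349] 0.04479641453647543 [-0.78  0.35  1.82  0.    0.98 -0.76]
wrist dish [(0.6, [0.4115, -0.2422, -0.0014])]
wrist dish_handle [(0.94, [0.4116, -0.3055, 0.0476])]
wrist mat []
```

View pics/9wrist.png

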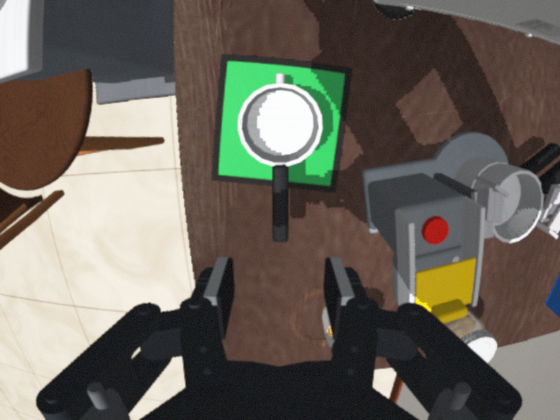

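```bash
python3 - <<'E'
from h import *
P,Rt=pose()
for u,z in (((280.5,172),.052),((280.5,236),.052),((281,121),.048)):
  w=wray(u,z,P,Rt);print(w.round(4), (Rt.inv().apply(w-P)*1000).round(1))
E
```

```text
[ 0.41  -0.272  0.052] [33.6  1.3 89.8]
[ 0.409  -0.3207  0.052 ] [-15.1   1.4  89.8]
[ 0.4111 -0.2364  0.048 ] [69.2  1.6 93.8]
```

Request:
{"name": "carry_out", "arguments": {"plan": [[[0, 0, 0], [1, 1.3, 25], 45], [[0, 0, 0], [0, 0, 35], 45], [[0, 0, 0], [0, 0, 30], 45], [[0, 0, 0], [0, 0, 12], 45], [[0, 0, 0], [0, 0, 6], 45], [[0, 0, 0], [0, 0, 0], 30], [[0, 0, 0], [0, 0, 0], 15], [[0, 0, 0], [0, 0, 0], 5], [[0, 0, 0], [0, 0, 0], 5], [[0, 0, 0], [0, 0, 0], 5], [[0, 0, 0], [0, 0, 0], 5]], "newtons": 60}}

```text
time_s: 23.95
ee_pos: [0.4102, -0.3052, 0.0349]
tcp_rot: [3.14, 0.002, 1.55]
wrist_force: [0.8, -0.4, 5.8]
grip_width: 0.0108
```

Request:
{"name": "carry_out", "arguments": {"plan": [[[0, 0, 0], [0, 0, -4], 5], [[0, 0, 0], [0, 0, -8], 5], [[0, 0, 0], [0, 0, -12], 5], [[0, 0, 0], [0, 0, -12], 5], [[0, 0, 0], [0, 0, 0], 5], [[0, 0, 0], [0, 0, 0], 5]], "newtons": 80}}

```text
time_s: 24.55
ee_pos: [0.4098, -0.3046, 0.0707]
tcp_rot: [3.141, 0.001, 1.55]
wrist_force: [0.5, -0.5, -1.1]
grip_width: 0.0105
```

```bash
python3 - <<'E'
from h import *
s=bot.state();print(s['time_s'],s['ee_pos'],s['tcp_rot'],s['wrist_force'],s['ft_torque'],s['grip_width'],s['joint_positions'].round(2))
for c in('wrist','scene','top'):
    im=bot.snapshot(c); cv2.imwrite('pics/10%s.png'%c,im[:,:,::-1])
    for n in ("dish","dish_handle","bay"):
        print(c,n,[(round(d['conf'],2),[round(float(v),4) for v in d['location']]) for d in bot.tip_of(c,n)][:1])
im=cv2.imread('pics/10scene.png')
cv2.imwrite('pics/z10.png',cv2.resize(im[180:340,180:440],None,fx=3,fy=3,interpolation=cv2.INTER_CUBIC))
E
```

```text
24.55 [ 0.4097924  -0.30462366  0.07070723] [3.14060923e+00 1.10251419e-03 1.54976026e+00] [ 0.51462155 -0.47943553 -1.13742942] [-0.0923897   0.03528231  0.00233266] 0.010542534289008238 [-0.77  0.45  1.88 -0.    0.81 -0.75]
wrist dish [(0.78, [0.4123, -0.2418, 0.0344])]
wrist dish_handle [(0.86, [0.4127, -0.3078, 0.0807])]
wrist bay []
scene dish [(0.69, [0.4099, -0.243, 0.0402])]
scene dish_handle [(0.66, [0.4109, -0.3076, 0.0807])]
scene bay [(0.8, [0.435, 0.1063, 0.0005])]
top dish [(0.8, [0.4091, -0.2391, 0.0379])]
top dish_handle []
top bay [(0.56, [0.4336, 0.1049, -0.0002])]
```

View pics/10wrist.png

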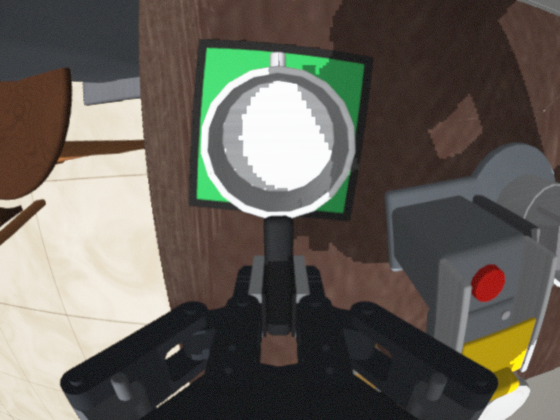

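View pics/z10.png

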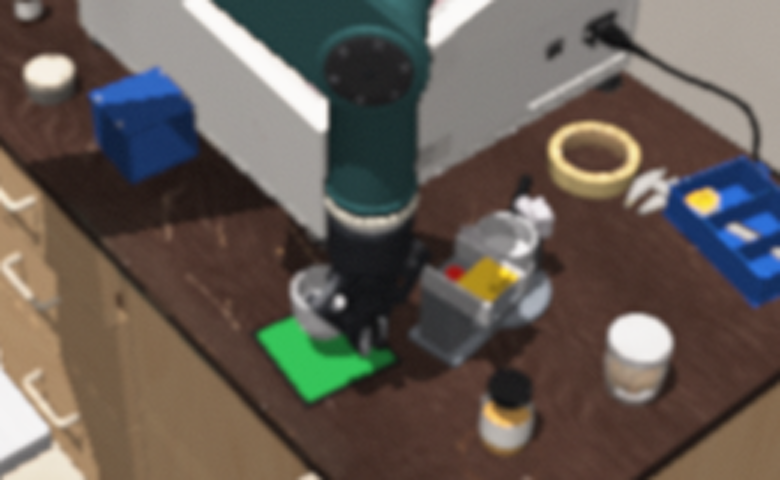

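```bash
python3 - <<'E'
from h import *
P=np.array([.4407,-.0675,.2398]);Rt=Ro.from_euler('xyz',[-3.14024075,.00343402,2.73424651])
for u in [(262,227),(375,181),(480,137),(238,235)]:
    for z in (0,.03,.15): print(u,z,wray(u,z,P,Rt).round(3))
P,Rt=pose()
for u in [(321,127),(321,235),(190,5),(430,190)]:
    pass
# scene edges: vertical corner of machine at z8 coords
for u in [(322,128),(322,237),(200,0),(85,30)]:
    p=(180+u[0]/3,180+u[1]/3)
    print('scene',p,[ray('scene',p,z).round(3) for z in (0,.1,.15,.2,.25)])
E
```

```text
(262, 227) 0 [ 0.495 -0.114  0.   ]
(262, 227) 0.03 [ 0.485 -0.107  0.03 ]
(262, 227) 0.15 [ 0.443 -0.082  0.15 ]
(375, 181) 0 [ 0.495  0.037 -0.   ]
(375, 181) 0.03 [0.485 0.031 0.03 ]
(375, 181) 0.15 [0.443 0.008 0.15 ]
(480, 137) 0 [0.495 0.196 0.   ]
(480, 137) 0.03 [0.485 0.178 0.03 ]
(480, 137) 0.15 [0.443 0.103 0.15 ]
(238, 235) 0 [ 0.493 -0.146  0.   ]
(238, 235) 0.03 [ 0.483 -0.137  0.03 ]
(238, 235) 0.15 [ 0.442 -0.101  0.15 ]
scene (287.3333333333333, 222.66666666666666) [array([0.613, 0.016, 0.   ]), array([ 0.541, -0.075,  0.1  ]), array([ 0.505, -0.12 ,  0.15 ]), array([ 0.469, -0.165,  0.2  ]), array([ 0.433, -0.211,  0.25 ])]
scene (287.3333333333333, 259.0) [array([ 0.504, -0.121,  0.   ]), array([ 0.442, -0.2  ,  0.1  ]), array([ 0.411, -0.239,  0.15 ]), array([ 0.379, -0.278,  0.2  ]), array([ 0.348, -0.318,  0.25 ])]
scene (246.66666666666669, 180.0) [array([0.647, 0.304, 0.   ]), array([0.572, 0.189, 0.1  ]), array([0.535, 0.131, 0.15 ]), array([0.497, 0.073, 0.2  ]), array([0.46 , 0.016, 0.25 ])]
scene (208.33333333333334, 190.0) [array([0.501, 0.342, 0.   ]), array([0.438, 0.223, 0.1  ]), array([0.407, 0.164, 0.15 ]), array([0.376, 0.105, 0.2  ]), array([0.345, 0.045, 0.25 ])]
```

Request:
{"name": "carry_out", "arguments": {"plan": [[[0, 0, 0], [20, 1, 0], 5], [[0, 0, 0], [35, 1, 0], 5], [[0, 0, 0], [40, 1, 0], 5], [[0, 0, 0], [40, 1, 0], 5], [[0, 0, 0], [40, 2, 0], 5], [[0, 0, 0], [35, 1, 0], 5], [[0, 0, 0.049], [20, 0, 0], 5], [[0, 0, 0], [0, 0, 0], 5], [[0, 0, 0], [0, 0, 0], 5]]}}

```text
time_s: 26.05
ee_pos: [0.4217, -0.0746, 0.0701]
tcp_rot: [3.141, 0.001, 1.503]
wrist_force: [0.7, -0.6, -2.0]
grip_width: 0.0105
```

```bash
python3 - <<'E'
from h import *
s=bot.state();print(s['time_s'],s['ee_pos'],s['tcp_rot'],s['wrist_force'],s['ft_torque'],s['grip_width'],s['joint_positions'].round(2))
for c in('wrist','scene','top'):
    im=bot.snapshot(c); cv2.imwrite('pics/11%s.png'%c,im[:,:,::-1])
    for n in ("dish","dish_handle","bay"):
        print(c,n,[(round(d['conf'],2),[round(float(v),4) for v in d['location']]) for d in bot.tip_of(c,n)][:1])
im=cv2.imread('pics/11scene.png')
cv2.imwrite('pics/z11.png',cv2.resize(im[160:280,160:360],None,fx=4,fy=4,interpolation=cv2.INTER_CUBIC))
E
```

```text
26.05 [ 0.42167373 -0.07460191  0.07010686] [3.14111215e+00 5.40001539e-04 1.50323058e+00] [ 0.69285614 -0.57006328 -1.98764926] [-0.05150439 -0.0043504   0.01890019] 0.010516381899506962 [-0.34  0.37  2.05 -0.    0.72 -0.27]
wrist dish [(0.74, [0.4269, -0.0132, 0.034])]
wrist dish_handle [(0.72, [0.4239, -0.0757, 0.0796])]
wrist bay []
scene dish [(0.54, [0.4249, -0.0095, 0.037])]
scene dish_handle [(0.66, [0.4223, -0.0757, 0.0796])]
scene bay [(0.69, [0.4338, 0.1056, 0.0015])]
top dish [(0.63, [0.425, -0.0102, 0.0387])]
top dish_handle []
top bay [(0.93, [0.4325, 0.106, -0.0013])]
```

View pics/11wrist.png

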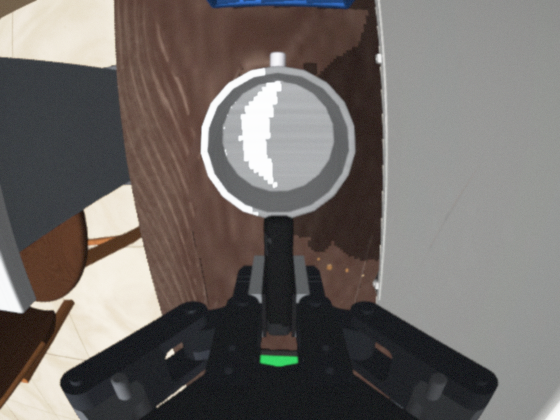

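View pics/z11.png

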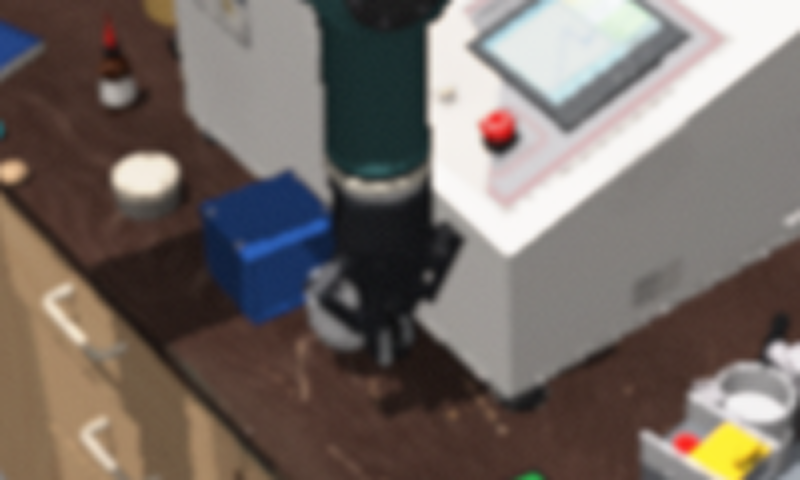

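Request:
{"name": "carry_out", "arguments": {"plan": [[[0, 0, 0], [0, 0, 10], 5], [[0, 0, 0], [0, 0, 10], 5], [[0, 0, 0], [10, 0, 3], 5], [[0, 0, 0], [15, 0, 0], 5], [[0, 0, 0], [0, 0, 0], 5], [[0, 0, 0], [0, 0, 0], 5]]}}

```text
time_s: 27.25
ee_pos: [0.4228, -0.0491, 0.0467]
tcp_rot: [-3.141, 0.0, 1.502]
wrist_force: [-0.2, 0.1, -0.0]
grip_width: 0.0105
```

```bash
python3 - <<'E'
from h import *
s=bot.state();print(s['time_s'],s['ee_pos'],s['tcp_rot'],s['wrist_force'],s['grip_width'])
P,Rt=pose()
for c in('wrist','scene'):
    im=bot.snapshot(c); cv2.imwrite('pics/12%s.png'%c,im[:,:,::-1])
    for n in ("dish","dish_handle","bay"):
        print(c,n,[(round(d['conf'],2),[round(float(v),4) for v in d['location']]) for d in bot.tip_of(c,n)][:1])
im=cv2.imread('pics/12scene.png')
cv2.imwrite('pics/z12.png',cv2.resize(im[190:270,190:320],None,fx=6,fy=6,interpolation=cv2.INTER_CUBIC))
o=np.array([.4341,.1052,0]); ax=np.array([np.cos(1.503),np.sin(1.503),0]); ay=np.array([-ax[1],ax[0],0])
for x,y,z in [(-39,38,70),(-39,-38,70),(-37,38,8),(-37,-38,8)]:
    print((x,y,z),wproj(o+ax*x/1e3+ay*y/1e3+[0,0,z/1e3],P,Rt).round(1))
E
```

```text
27.25 [ 0.42284686 -0.04909012  0.04669799] [-3.14089443e+00  5.70986714e-05  1.50215261e+00] [-0.17868969  0.13880083 -0.01329891] 0.010475894724692578
wrist dish [(0.79, [0.4259, 0.0145, 0.0136])]
wrist dish_handle [(0.91, [0.4258, -0.0517, 0.0604])]
wrist bay []
scene dish [(0.63, [0.4278, 0.0121, 0.0162])]
scene dish_handle []
scene bay [(0.61, [0.4336, 0.105, -0.0013])]
(-39, 38, 70) [171.4  12.2]
(-39, -38, 70) [390.4  12.7]
(-37, 38, 8) [208.   38.6]
(-37, -38, 8) [352.3  38.8]
```

View pics/12wrist.png

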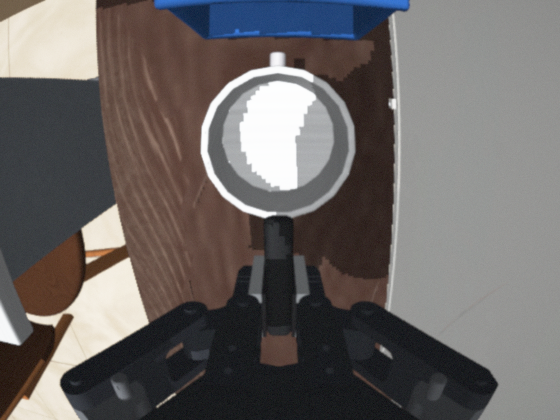

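View pics/z12.png

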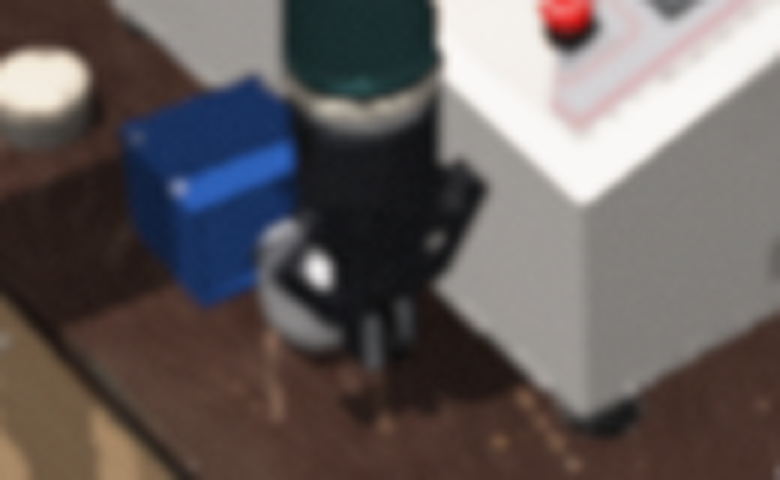

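```bash
python3 - <<'E'
from h import *
P,Rt=pose(); z=P[2]-.0329+.046
pts=[wray(u,z,P,Rt) for u in ((279,67),(279,218),(202,142),(356,142))]
T=[(Rt.inv().apply(w-P)*1000).round(1) for w in pts]; print(T)
c=(pts[0]+pts[1])/2; print(c)
o=np.array([.4341,.1052,0]); ax=np.array([np.cos(1.503),np.sin(1.503),0]); print((o-c)@ax,(o-c)@np.array([ax[1],-ax[0],0]))
print([ (Rt.inv().apply(wray(u,P[2]-.0329+.026,P,Rt)-P)*1000).round(1) for u in ((278,53),)])
E
```

```text
[array([ 94.8,  -0. , -13.1]), array([ 36.7,  -0. , -13.1]), array([ 67.2, -29.2, -13.1]), array([ 67.2,  29.2, -13.1])]
[0.42777515 0.01574166 0.06019699]
0.08968130451479324 0.00025002036369766307
[array([103.3,  -0.4,   6.9])]
```

Request:
{"name": "carry_out", "arguments": {"plan": [[[0, 0, 0], [8, 0.5, 0], 5], [[0, 0, 0], [10, 0, 0], 5], [[0, 0, 0], [10, 0, 0], 5], [[0, 0, 0], [10, 0, 0], 5], [[0, 0, 0], [10, 0, 0], 5], [[0, 0, 0], [10, 0, 0], 5], [[0, 0, 0], [10, 0, 0], 5], [[0, 0, 0], [8, 0, 0], 5], [[0, 0, 0], [4, 0, 0], 5], [[0, 0, 0], [0, 0, 0], 5]]}}

```text
time_s: 28.65
ee_pos: [0.4292, 0.0307, 0.047]
tcp_rot: [-3.142, 0.0, 1.502]
wrist_force: [-0.4, -0.2, -1.6]
grip_width: 0.0107
```

```bash
python3 - <<'E'
from h import *
s=bot.state();print(s['time_s'],s['ee_pos'],s['tcp_rot'],s['wrist_force'],s['grip_width'])
im=bot.snapshot('wrist'); cv2.imwrite('pics/13.png',im[:,:,::-1])
E
```

```text
28.65 [0.42918867 0.03068455 0.04699889] [-3.14155458e+00  1.09875550e-04  1.50164682e+00] [-0.43067486 -0.18057639 -1.59442384] 0.010685952401038736
```

View pics/13.png

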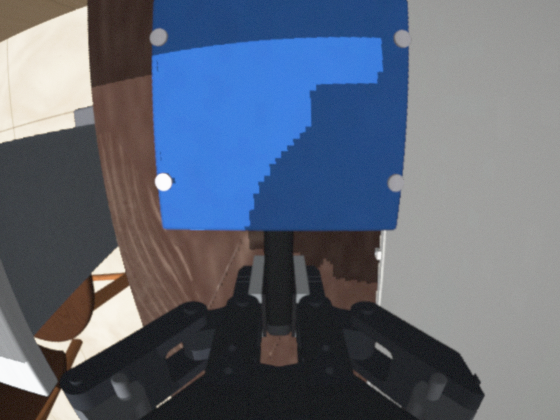

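Request:
{"name": "carry_out", "arguments": {"plan": [[[0, 0, 0], [2.5, 0, 0], 5], [[0, 0, 0], [2, 0, 0], 5], [[0, 0, 0], [2, 0, 0], 5], [[0, 0, 0], [1, 0, 0], 5], [[0, 0, 0], [0, 0, 0], 5]]}}

```text
time_s: 29.2
ee_pos: [0.4297, 0.0377, 0.047]
tcp_rot: [-3.142, 0.0, 1.501]
wrist_force: [0.5, 1.0, -0.7]
grip_width: 0.0104
```

Request:
{"name": "carry_out", "arguments": {"plan": [[[0, 0, 0], [1, 0, 0], 5], [[0, 0, 0], [1, 0, 0], 5], [[0, 0, 0], [0, 0, 0], 5]]}}

```text
time_s: 29.5
ee_pos: [0.4298, 0.0397, 0.047]
tcp_rot: [-3.142, 0.0, 1.501]
wrist_force: [0.1, -0.1, -0.4]
grip_width: 0.0105
```

Request:
{"name": "carry_out", "arguments": {"plan": [[[0, 0, 0], [1, 0, 0], 5], [[0, 0, 0], [0.7, 0, 0], 5], [[0, 0, 0], [0, 0, 0], 5]]}}

```text
time_s: 29.8
ee_pos: [0.4299, 0.0414, 0.047]
tcp_rot: [-3.142, 0.0, 1.501]
wrist_force: [-0.3, 0.5, -1.1]
grip_width: 0.0107
```

```bash
python3 - <<'E'
from h import *
s=bot.state();print(s['time_s'],s['ee_pos'],s['tcp_rot'],s['wrist_force'],s['grip_width'])
P,Rt=pose()
im=bot.snapshot('wrist'); cv2.imwrite('pics/14.png',im[:,:,::-1])
o=np.array([.4341,.1052,0]); ax=np.array([np.cos(1.503),np.sin(1.503),0]); ay=np.array([-ax[1],ax[0],0])
for x,y,z in [(-39,0,75),(-39,38,75),(-39,-38,75)]:
    print((x,y,z),wproj(o+ax*x/1e3+ay*y/1e3+[0,0,z/1e3],P,Rt).round(1))
for n in ("dish","dish_handle","bay"):
        print(n,[(round(d['conf'],2),[round(float(v),4) for v in d['location']]) for d in bot.tip_of('wrist',n)][:1])
E
```

```text
29.8 [0.42994961 0.04141332 0.04700101] [-3.14154026e+00  1.15516821e-04  1.50082399e+00] [-0.32059458  0.53036821 -1.10541373] 0.010673823149296881
(-39, 0, 75) [278.4 262. ]
(-39, 38, 75) [178.2 260.5]
(-39, -38, 75) [378.6 260.1]
dish []
dish_handle [(0.91, [0.4322, 0.0391, 0.0572])]
bay [(0.71, [0.4339, 0.1068, 0.0063])]
```

View pics/14.png

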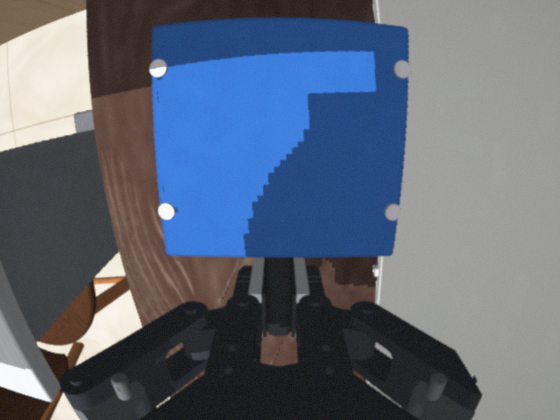

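Request:
{"name": "carry_out", "arguments": {"plan": [[[0, 0, 0], [0, 0, 2], 5], [[0, 0, 0], [0, 0, 2], 5], [[0, 0, 0], [0, 0, 1], 5], [[0, 0, 0], [0, 0, 0.7], 5], [[0, 0, 0], [0, 0, 0], 5]]}}

```text
time_s: 30.5
ee_pos: [0.4298, 0.0413, 0.0413]
tcp_rot: [-3.141, 0.0, 1.501]
wrist_force: [-1.1, -0.4, -0.2]
grip_width: 0.0105
```

Request:
{"name": "carry_out", "arguments": {"plan": [[[0, 0, 0], [0, 0, 0.6], 5], [[0, 0, 0], [0, 0, 0], 5]]}}

```text
time_s: 30.7
ee_pos: [0.4299, 0.0411, 0.041]
tcp_rot: [-3.142, 0.0, 1.501]
wrist_force: [-1.2, -2.7, 6.1]
grip_width: 0.0103
```

Request:
{"name": "carry_out", "arguments": {"plan": [[[0, 0, 0], [0, 0, -0.4], 13], [[0, 0, 0], [0, 0, 0], 16], [[0, 0, 0], [0, 0, 0], 24], [[0, 0, 0], [0, 0, 0], 28], [[0, 0, 0], [0, 0, 0], 28]]}}

```text
time_s: 31.2
ee_pos: [0.43, 0.0414, 0.0411]
tcp_rot: [-3.142, 0.0, 1.501]
wrist_force: [0.3, 0.2, 0.6]
grip_width: 0.0279
```

```bash
python3 - <<'E'
from h import *
s=bot.state();print(s['time_s'],s['ee_pos'],s['tcp_rot'],s['wrist_force'],s['grip_width'])
im=bot.snapshot('wrist'); cv2.imwrite('pics/15.png',im[:,:,::-1])
E
```

```text
31.2 [0.42996617 0.04138159 0.04106112] [-3.14151682e+00  7.91234329e-05  1.50078475e+00] [0.26116811 0.24621505 0.55976398] 0.02794233433944725
```

View pics/15.png

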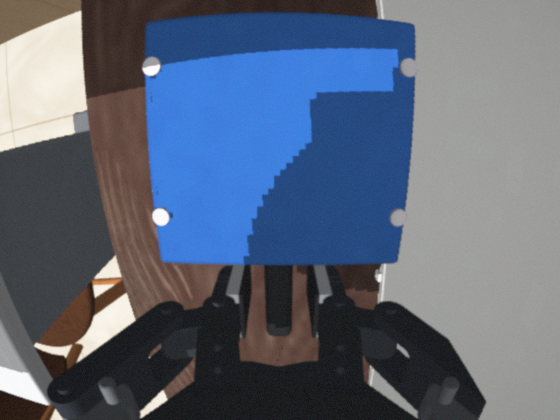

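Released, with the handle clear between the fingers. I'll lift straight up and check.

Request:
{"name": "carry_out", "arguments": {"plan": [[[0, 0, 0], [0, 0, -15], 28], [[0, 0, 0], [0, 0, -30], 28], [[0, 0, 0], [0, 0, -40], 28], [[0, 0, 0], [-20, 0, -40], 28], [[0, 0, 0], [-40, 0, -20], 28], [[0, 0, 0], [-45, 0, 0], 28], [[0, 0, 0], [-45, 0, 0], 28], [[0, 0, 0], [0, 0, 0], 28], [[0, 0, 0], [0, 0, 0], 28]]}}

```text
time_s: 32.15
ee_pos: [0.4191, -0.109, 0.186]
tcp_rot: [-3.141, -0.0, 1.497]
wrist_force: [0.8, 0.8, 0.6]
grip_width: 0.0279
```

```bash
python3 - <<'E'
from h import *
s=bot.state();print(s['time_s'],s['ee_pos'],s['tcp_rot'],s['wrist_force'],s['grip_width'])
P,Rt=pose()
for c in('wrist','top','scene'):
    im=bot.snapshot(c); cv2.imwrite('pics/16%s.png'%c,im[:,:,::-1])
    for n in ("dish","dish_handle","bay","bead_jar","grease_pot","jar_studs","oil_dropper"):
        print(c,n,[(round(d['conf'],2),[round(float(v),4) for v in d['location']]) for d in bot.tip_of(c,n)][:1])
o=np.array([.4341,.1065,0]); ax=np.array([np.cos(1.503),np.sin(1.503),0]); ay=np.array([-ax[1],ax[0],0])
for x,y,z in [(-39,0,75),(-88,0,58),(-66,0,58)]:
    print((x,y,z),wproj(o+ax*x/1e3+ay*y/1e3+[0,0,z/1e3],P,Rt).round(1))
E
```

```text
32.15 [ 0.41910347 -0.10895181  0.18601846] [-3.14121954e+00 -4.42225064e-04  1.49743514e+00] [0.80935645 0.7540839  0.64446366] 0.027943569727877222
wrist dish []
wrist dish_handle []
wrist bay []
wrist bead_jar []
wrist grease_pot []
wrist jar_studs [(0.67, [0.5957, -0.2905, 0.0614])]
wrist oil_dropper []
top dish []
top dish_handle [(0.64, [0.4283, 0.042, 0.0537])]
top bay [(0.87, [0.4355, 0.1073, 0.0018])]
top bead_jar []
top grease_pot [(0.63, [0.4066, 0.2731, 0.001])]
top jar_studs [(0.6, [0.606, -0.4578, 0.0009])]
top oil_dropper [(0.58, [0.4581, 0.4046, -0.0014])]
scene dish [(0.56, [0.4352, 0.1031, 0.0085])]
scene dish_handle [(0.55, [0.4283, 0.0383, 0.0526])]
scene bay [(0.63, [0.434, 0.1056, 0.0003])]
scene bead_jar [(0.86, [0.4719, -0.4256, -0.0008])]
scene grease_pot [(0.74, [0.4023, 0.2672, 0.0003])]
scene jar_studs [(0.82, [0.6017, -0.4568, 0.0025])]
scene oil_dropper [(0.51, [0.463, 0.4074, -0.0043])]
(-39, 0, 75) [277.9 -17.1]
(-88, 0, 58) [278.3  46.6]
(-66, 0, 58) [278.1  20.6]
```

View pics/16wrist.png

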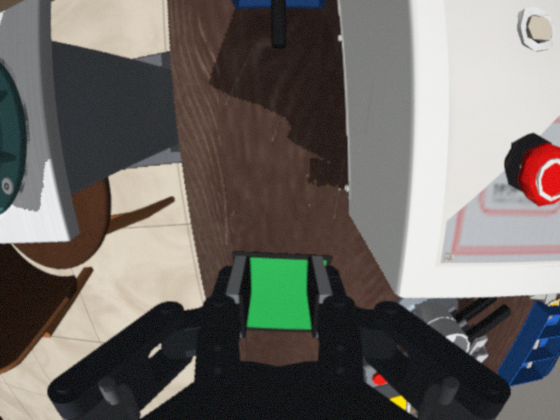

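```bash
python3 - <<'E'
from station import bot
print(bot.finish_job())
E
```

```text
the job is handed in; nothing more can be done
None
```

I ran the whole sequence and handed the job in at about 33 s of the 72 s allowed; the hand-in reports no verdict.

- **Shutter:** I slid it about 38 mm, measured in the wrist picture.
- **Button:** I pressed it until it hit its bottom stop, which gave about 13 N upward.
- **Dish off the stack:** I turned it about 45° counter-clockwise while raising it 9 mm, then lifted it straight up. It came free with only small forces.
- **Mat:** I stood the dish within a few mm of the mat's centre and let go. I then took it by the handle and lifted it about 36 mm.
- **Bay:** I carried it in level and set it down until the floor took the load (about 6 N, dish underside at about 8 mm). I then released it and backed off about 15 cm from the bay.

**Last checks:**
- The handle's end was in row 47 of the wrist picture, and row 46.6 was predicted for a dish fully home, so it should be within about 2 mm.
- The detectors put the dish axis within 3 mm of the bay's home place. They put the handle's middle at a height of 53 to 54 mm, where 51 mm was expected, which is within their error.
- The bystanders read within a few mm of where they started.

**What disagreed or failed:**
- My two readings of the bay's depth differed by about 2 mm, and I did not feel the back wall during insertion.
- In the last pictures the dish itself was found only by the scene camera, and the bead jar was missed by the top camera.

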